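# Clip on the lamp, then hold the T-tile flush on the tilted glazed panel

### The job

I want to compare glazes: take the clip-on lamp off the tool caddy's rim, clip it upright and well down onto the top edge of the low reference board with its head towards the tilted panel, and let go of it. Then pick up the T-shaped test tile and hold the underside of its foot flush against the middle of the sloped white panel, pressing lightly. Finish while still holding it pressed there (do not let go), and do not shift the easel or the things standing around.

Things in the scene. Friction and masses are not known exactly. Their poses are not given: they have to be found in the camera images.
- lamp_grip (a point): Black clip-on lamp, 100 g: where to pinch its sprung clip, which works like a clothes peg. Midway between the two flat upright levers (36 mm wide along x), 35 mm above the hinge pin; levers end 52 mm above the pin. Axes: x along pin and clipped edge, y to the lamp head, z up. At rest the levers are 48 mm apart over their outer faces here; pinched along y they come to about 28 mm.
- lamp_pin (a point): Middle of the lamp's hinge pin (10 mm thick, 40 mm long), axes as lamp_grip. Rubber jaw pads reach 10 to 40 mm below it, jaws end 41 mm below; pushed fully on, an edge stops 5 mm below this point; while let go the clip may ride up 10 mm. Starts with its pin 8 mm above the caddy's rim. Squeezed, both halves turn 0.27 rad opposite ways about the pin, so these axes lean by that.
- lamp_head (a point): Middle of the lamp head (40 mm across), 88 mm from the pin along the lamp's y. The head spans 72 to 108 mm out from the pin, from 22 mm below it to 18 mm above; its neck lies lower than the pin, by 29 mm at most.
- lamp_jaw (a joint): How far the lamp's jaws are open, rad: 0 on a 10 mm board, 0.54 fully squeezed (pads about 15 mm apart at their top, 30 mm at their lower ends). A full squeeze takes about 13 N on each lever; let go, the jaws bite with about 9 N.
- caddy: Fixed plywood tool caddy, an open box 200 mm (x) by 130 mm (y) and 95 mm high, walls 10 mm; origin under its centre. The lamp starts on its +y wall, head outward. Tools inside stand along the -y wall, up to 130 mm high.
- edge_mid (a point): Middle of the top edge of the low upright reference board: plywood 240 mm long, 10 mm thick, 130 mm high, fixed on two feet 20 mm high (76 mm across, 90 mm either side of the middle), sketches on both faces. Axes: x along the edge, y square to the board and towards the easel, z up. The point lies on the edge.
- tile_grip (a point): T-shaped ceramic test tile, about 130 g, standing on its flat foot: foot 76 x 56 x 8 mm, with an upright web 76 mm long, 10 mm thick and 50 mm high along its middle, 58 mm high in all. This point is in the web, 31 mm above the underside. Axes: x along the web, y across it (the 10 mm way), z up.
- tile_foot (a point): Centre of the underside of the tile's foot, 31 mm below tile_grip; axes as tile_grip.
- panel_mid (a point): Middle of the flat face of the white glazed panel (170 mm up the slope, 190 mm across) fixed on the easel's tilted board, 240 mm wide, 260 mm long. Axes: x up the slope, y across, z square out of the face. Slope set by hand, 15 to 35 degrees; its hinge at the near edge is locked and bears a light push. A lip along the near edge stands 6 mm above the face, 105 mm down the slope from here.
- glaze_jar: Bystander: closed glaze jar, 62 mm across, 95 mm high; origin under its centre.
- figure: Bystander: small bisque figure, 60 mm across, 110 mm high; origin under its centre.
- brush: Bystander: broad brush 170 mm long lying on the table; origin under its middle, x along it.
Things that resemble listed ones, but are neither listed nor needed, are in the scene too. Leave any green look-alike of the part that bears tile_grip alone. Of the things shaped like the part that bears lamp_grip, the black one is meant.

How it is judged:
By the outcome, as a careful person would: the job done as asked, in the order asked, and still so for the second after the job is handed in, while the arm keeps its last pose, push and grip.
It also fails if it takes over 54 s, if anything falls off the work surface, if the arm or the gripper's body presses on something with over 40 N, if the wrist force passes 120 N, or if a joint passes its speed limit or range.

### The arm

A 6-joint arm with a two-finger parallel gripper is mounted at the origin on the work surface. World frame = base frame: x ahead of the robot, y to its left, z up, the work surface at z = 0. Lengths are in mm, angles in rad, forces in N, time in s.
With the tool pointing down it reaches from about 325 to 1000 mm from the base axis. Payload 5.1 kg.
Tool frame: the origin (TCP) lies midway between the tips of the shut fingers; the grasp point (between the pads) lies 19 mm behind it; z points along the fingers, y is the line along which they close (so a half turn about z gives the same grasp; the last joint's range is limited). The gripper opens to 85 mm and grips with 20 to 120 N. Pads are 22 mm wide; open, the fingers measure 114 mm over their backs; the gripper's body (76 mm by 85 mm) begins 54 mm behind the grasp point. The pads swing forward as they close: fully open they stand 13 mm farther back than shut.
Start: joints at [1.036, 0.124, 1.65, -0, 1.367, -0.083], TCP at [283.799, 584.759, 197.422] pointing down, gripper open.
Joint ranges: [-2.61, 2.61], [-1.02, 2.33], [0.03, 2.71], [-1.35, 4.49], [0.32, 2.68], [-2.91, 2.91]. Speed limits (rad/s): [2.57, 2.57, 3.14, 3.14, 3.14, 3.14].

### API

Orientations are given as a unit quaternion [w, x, y, z].
In Python, from bench import manip gives the robot as it stands.
- The arm moves only by the shell command python3 -m handwheel 'ROWS'. ROWS is JSON, one flat list of numbers, 5 for each row, row after row: the shift along the tool's x, y, z scaled (see below), then the turn about the tool's z scaled (see below), then the gripper's target within -1 to 1 (fully open at 1, half-way at 0, shut at -1). A call has 1 to 8 rows; each row is the pose to reach, as a shift and turn from the pose commanded when the call began, along the tool's axes at that moment, turning the shorter way round; what a row does not reach only later rows make up. The controller multiplies each number of a shift by 300 mm and each number of a turn by 180 degrees. A row lasts 1/10 s, in which the tool goes at most 50 mm and 8.59 degrees, less where a joint would pass 70% of its speed; a pose out of reach is approached as far as the arm can. A call with a number of a shift or a turn outside -1 to 1 is refused whole. A call with a gripper value outside its range is refused whole. The fingers move at their own pace and stop on an object; the grip force is fixed at half the most. Time passes only in rows, so rows that repeat a pose let the fingers close. It gives the time, the measured TCP pose, the force, the opening and the grip force at its end, in the units of the state.
- manip.sense(): the state, without advancing time (a new reading comes with each control period).
- manip.snapshot(name): name is "scene" or "top" or "wrist"; returns (picture, depth): 420x560x3 uint8, red, green, blue; 420x560 float32, mm along the optical axis (not along the pixel's ray), 0 where there is no reading.
- manip.calibration(name): a dict with "intrinsics" (3x3 intrinsics, pixels), "R" (3x3) and "t" (3): a world point X has camera coordinates R X + t. Camera axes: x right, y down, z forward; pixel columns grow to the right and rows downward; lengths in mm; the calibration is good to about 2 mm. A picture is of the moment at which its call begins: read the wrist's pose just before it. calibration takes no time and is no camera call; for the wrist camera it gives the pose at the moment of the call.
- manip.sign_off(): hands the job in; it is judged then, once.
The state is a dict: "time_s": time; "joint_positions": joint angles; "joint_velocities": joint speeds; "effort": joint torques, N m; "position": TCP position; "tool_rot": TCP orientation; "contact_force": force on the tool from outside, world axes, zero at the start; "wrist_torque": the same for the moment, N m; "width": finger opening in mm; "grip_force": force on a finger pad.
Only numpy, scipy, OpenCV 4.12 (cv2) and the standard library are available. Lean on these libraries where they do the work, as an engineer would, in place of code of your own. Each camera call takes 0.05 s, during which the arm holds its last target. There are 200 camera calls.

## Working session

There is one attempt and no reset: what is moved stays moved. The work goes in short steps, Python scripts to look and compute and a shell command to move; the robot and the scene stay as the last step left them, time stands still between calls to the robot, and variables do not carry over. Pictures are saved under pics/ and viewed, at most 10 in all, crops included, and the job is handed in when it is done.

```bash
mkdir -p pics; ls; cat > h.py <<'E'
import numpy as np, cv2
from bench import manip
def snap(n):
    c=manip.calibration(n); p,d=manip.snapshot(n); return p,d,np.array(c["intrinsics"]),np.array(c["R"]),np.array(c["t"])
def save(f,p): cv2.imwrite(f,p[:,:,::-1])
def cloud(d,K,R,t):
    v,u=np.mgrid[:d.shape[0],:d.shape[1]]
    X=np.stack([(u-K[0,2])/K[0,0]*d,(v-K[1,2])/K[1,1]*d,d],-1)
    return (X-t)@R
E
python3 - <<'E'
from h import *
s=manip.sense(); print({k:np.round(v,3).tolist() for k,v in s.items()})
for n in("scene","top","wrist"):
    p,d,K,R,t=snap(n); save(f"pics/{n}0.png",p); np.savez(f"{n}0.npz",p=p,d=d,K=K,R=R,t=t); print(n,K.round(1).tolist(),(-R.T@t).round(),R.round(2).tolist(),(d>0).mean())
a=cv2.imread("pics/scene0.png");b=cv2.imread("pics/top0.png")
cv2.imwrite("pics/both.png",cv2.resize(np.vstack([a,b]),(560,840))[:, :])
E
```

```text
pics
{'time_s': 0.0, 'joint_positions': [1.036, 0.125, 1.652, -0.0, 1.368, -0.083], 'joint_velocities': [-0.001, 0.001, -0.0, -0.0, -0.001, -0.0], 'effort': [0.002, -42.36, -36.545, -0.0, 0.007, -0.0], 'position': [283.454, 584.158, 196.116], 'tool_rot': [-0.0, 0.224, 0.975, -0.001], 'contact_force': [-0.381, -0.754, -0.291], 'wrist_torque': [0.012, -0.015, 0.039], 'grip_force': 0.0, 'width': 85.312}
scene [[511.7, 0.0, 280.2], [0.0, 511.7, 215.6], [0.0, 0.0, 1.0]] [1038. -976. 1117.] [[0.87, 0.5, 0.0], [0.35, -0.6, -0.72], [-0.36, 0.62, -0.7]] 0.9960459183673469
top [[534.0, 0.0, 280.7], [0.0, 534.0, 210.3], [0.0, 0.0, 1.0]] [ 331.  -67. 1610.] [[0.02, -1.0, -0.01], [-0.99, -0.02, -0.12], [0.12, 0.01, -0.99]] 0.9958248299319727
wrist [[299.7, 0.0, 274.2], [0.0, 299.7, 206.2], [0.0, 0.0, 1.0]] [216. 618. 374.] [[0.44, 0.9, -0.0], [0.86, -0.42, 0.3], [0.26, -0.13, -0.96]] 0.9962074829931973
```

View pics/scene0.png

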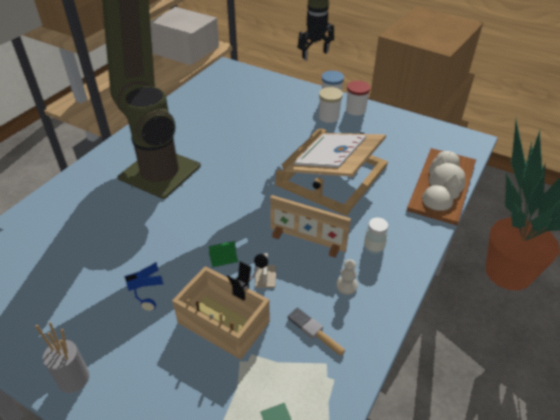

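View pics/top0.png

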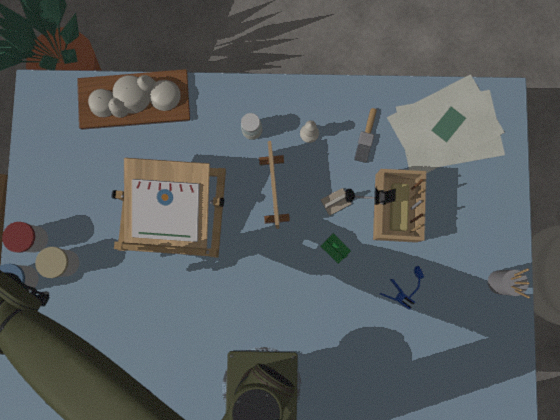

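The scene view shows the black lamp on the caddy at about (243,275), with its head at (262,262). The cream tile is beside the head at (268,278), the board at (310,222) and the panel at (335,150). The top view agrees: lamp (385,196), tile (338,202), board (272,180), panel (165,208). The blue lamp and the green tile are decoys.

```bash
python3 - <<'E'
from h import *
for n in("top","scene"):
    z=np.load(n+"0.npz"); P=cloud(z["d"],z["K"],z["R"],z["t"]); hsv=cv2.cvtColor(z["p"],cv2.COLOR_RGB2HSV).astype(int)
    H,S,V=hsv[...,0],hsv[...,1],hsv[...,2]; Z=P[...,2]
    print(n)
    # heights via connected components in top
    m=((Z>12)&(Z<250)&(P[...,0]>150)&(P[...,0]<900)).astype(np.uint8)
    k,l,st,c=cv2.connectedComponentsWithStats(m)
    for i in range(1,k):
        if st[i,4]<25: continue
        q=P[l==i]; r=cv2.minAreaRect(q[:,:2].astype(np.float32))
        print(st[i].tolist(),"px",c[i].round(),"med",np.median(q,0).round(),"zmax",q[:,2].max().round(),"rect",np.round(r[0]),np.round(r[1]),round(r[2]))
    # panel
    m=((Z>40)&(S<45)&(V>110)&(P[...,1]>150)&(P[...,1]<600)).astype(np.uint8)
    k,l,st,c=cv2.connectedComponentsWithStats(m); i=1+np.argmax(st[1:,4]); q=P[l==i]
    cen=q.mean(0); 
    A=np.c_[q[:,:2],np.ones(len(q))]; co=np.linalg.lstsq(A,q[:,2],rcond=None)[0]
    for _ in range(3):
        e=abs(A@co-q[:,2])<6; co=np.linalg.lstsq(A[e],q[e,2],rcond=None)[0]
    print("panel",len(q),c[i],"mean",cen.round(),"slope deg",np.degrees(np.arctan(np.hypot(*co[:2]))),"updir",np.degrees(np.arctan2(co[1],co[0])),"zfit",co, "rect",cv2.minAreaRect(q[:,:2].astype(np.float32)),(e).mean())
    m=(V<45)&(Z>60)&(Z<200)&(P[...,1]<120)&(P[...,1]>-350)&(P[...,0]>250)
    q=P[m]; print("black",len(q),np.median(q,0).round(),q.min(0).round(),q.max(0).round())
E
python3 - <<'E'
import cv2
a=cv2.imread("pics/top0.png")[110:280,220:440]; b=cv2.imread("pics/scene0.png")[190:360,165:385]
cv2.imwrite("pics/crop.png",cv2.vconcat([cv2.convertScaleAbs(cv2.resize(x,None,fx=3.5,fy=1.75*2*.5,interpolation=3) if 0 else cv2.resize(x,(388,300),interpolation=2),alpha=1.6) for x in(a,b)]))
E
```

```text
top
[77, 78, 113, 51, 4387] px [131. 103.] med [836. 413.  38.] zmax 99.0 rect [846. 420.] [136. 344.] 5
[354, 108, 22, 55, 503] px [365. 139.] med [ 740. -300.   19.] zmax 32.0 rect [ 759. -302.] [ 42. 172.] 76
[241, 113, 21, 27, 442] px [251. 126.] med [760.  48.  92.] zmax 104.0 rect [767.  50.] [58. 58.] 51
[300, 120, 19, 23, 303] px [309. 132.] med [ 753. -124.   60.] zmax 112.0 rect [ 763. -123.] [60. 54.] 30
[259, 141, 31, 88, 675] px [273. 187.] med [582. -22.  86.] zmax 140.0 rect [587. -20.] [240.  78.] 6
[111, 158, 115, 100, 8931] px [168. 207.] med [516. 275. 102.] zmax 154.0 rect [521. 286.] [326. 270.] 87
[324, 169, 102, 73, 3233] px [395. 204.] med [ 543. -387.   62.] zmax 162.0 rect [ 547. -315.] [283. 215.] 87
[2, 222, 77, 56, 2158] px [ 39. 250.] med [388. 659. 103.] zmax 116.0 rect [386. 652.] [210.  91.] 56
[326, 238, 21, 21, 138] px [336. 248.] med [ 411. -207.   55.] zmax 64.0 rect [ 411. -209.] [74. 25.] 46
[0, 264, 37, 23, 465] px [ 21. 273.] med [323. 690.  89.] zmax 114.0 rect [322. 706.] [82. 39.] 50
[380, 266, 44, 44, 367] px [407. 289.] med [ 281. -417.  
[... 1553 characters left out ...]
133.] [55. 47.] 23
[124, 262, 39, 48, 693] px [144. 283.] med [ 281. -409.   30.] zmax 47.0 rect [ 307. -417.] [ 93. 136.] 54
[288, 307, 57, 48, 719] px [313. 328.] med [ 744. -304.   19.] zmax 25.0 rect [ 761. -304.] [ 44. 171.] 75
[35, 322, 54, 69, 1805] px [ 64. 361.] med [ 339. -701.  108.] zmax 196.0 rect [ 324. -700.] [72. 72.] 57
panel 1498 [330.20694259 149.59679573] mean [507. 280. 109.] slope deg 19.80148206299334 updir -2.1715595446957243 zfit [ 3.59792801e-01 -1.36429913e-02 -6.87581359e+01] rect ((500.8534240722656, 315.89837646484375), (267.0962829589844, 175.86268615722656), 87.3663558959961) 0.9232309746328438
black 434 [ 558. -314.  112.] [ 528. -350.   65.] [578. 120. 157.]
```

View pics/crop.png

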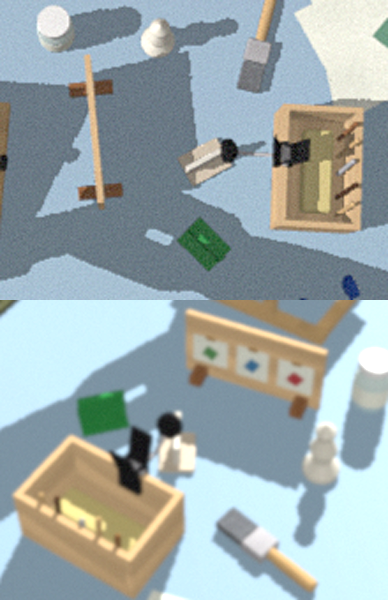

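The crop shows the lamp's black levers over the caddy's +y wall, with its head just short of the cream tile. The board is nearly parallel to world x. I'll raise the arm and move over to the lamp.

```bash
cat >> h.py <<'E'
from scipy.spatial.transform import Rotation as Ro
def tool():
    s=manip.sense(); q=s["tool_rot"]; return np.array(s["position"]),Ro.from_quat([q[1],q[2],q[3],q[0]]).as_matrix(),s
def go(x,y,z,yaw):
    "numbers (rows' units) to bring TCP to x,y,z with tool y at yaw deg (mod 180)"
    p,M,s=tool(); d=M.T@(np.array([x,y,z])-p); c=np.degrees(np.arctan2(M[1,1],M[0,1]))
    a=-((yaw-c+90)%180-90); print("t",s["time_s"],"from",p.round(1),"yaw",c.round(1),"shift",(d/300).round(4),"rows",np.linalg.norm(d)/50,"turn",(a/180).round(4),abs(a)/8.59)
E
python3 -c "
from h import *
go(370,300,330,93);go(430,50,330,93);go(530,-230,330,93)"
```

```text
t 0.15 from [283.5 584.3 196.4] yaw 64.1 shift [-0.673  -0.7275 -0.4442] rows 6.516267670112752 turn -0.1605 3.362519402009643
t 0.15 from [283.5 584.3 196.4] yaw 64.1 shift [-1.2168 -1.3899 -0.4431] rows 11.397971200588767 turn -0.1605 3.362519402009643
t 0.15 from [283.5 584.3 196.4] yaw 64.1 shift [-1.9241 -2.0841 -0.4421] rows 17.224308200772033 turn -0.1605 3.362519402009643
```

```bash
python3 -m handwheel '[0,0,-0.3,0,1, 0,0,-0.44,-0.16,1, -0.67,-0.73,-0.44,-0.16,1, -0.67,-0.73,-0.44,-0.16,1, -0.67,-0.73,-0.44,-0.16,1, -0.67,-0.73,-0.44,-0.16,1, -0.67,-0.73,-0.44,-0.16,1, -0.67,-0.73,-0.44,-0.16,1]'
python3 -c "
from h import *
go(430,50,330,93);go(530,-240,330,93)"
```

```text
time_s: 0.95
position: [369.0, 298.0, 329.3]
tool_rot: [0.0, -0.026, 1.0, -0.0]
contact_force: [1.2, -0.4, 0.4]
width: 85.5
grip_force: 0.0
t 0.95 from [369.  298.  329.3] yaw 92.9 shift [-0.1607 -0.8361 -0.002 ] rows 5.108423661244882 turn -0.0003 0.0065230457307570355
t 0.95 from [369.  298.  329.3] yaw 92.9 shift [-4.4390e-01 -1.8186e+00 -1.8000e-03] rows 11.232059424401129 turn -0.0003 0.0065230457307570355
```

```bash
R='n'; python3 -m handwheel '[-0.16,-0.84,0,0,1, -0.16,-0.84,0,0,1, -0.16,-0.84,0,0,1, -0.16,-0.84,0,0,1, -0.16,-0.84,0,0,1]' >/dev/null; python3 -m handwheel '[-0.28,-0.98,0,0,1, -0.28,-0.98,0,0,1, -0.28,-0.98,0,0,1, -0.28,-0.98,0,0,1, -0.28,-0.98,0,0,1, -0.28,-0.98,0,0,1, -0.28,-0.98,0,0,1, -0.28,-0.98,0,0,1]'
python3 - <<'E'
from h import *
p,d,K,R,t=snap("wrist"); save("pics/w1.png",p); np.savez("w1.npz",p=p,d=d,K=K,R=R,t=t); print((-R.T@t).round())
E
```

```text
time_s: 2.25
position: [526.9, -233.4, 328.2]
tool_rot: [-0.001, -0.024, 1.0, 0.001]
contact_force: [0.1, 0.6, -0.9]
width: 85.6
grip_force: 0.0
[ 452. -237.  506.]
```

View pics/w1.png

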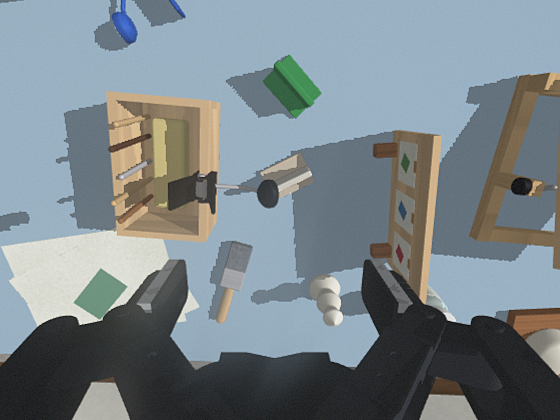

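The wrist view shows the lamp levers at about (193,189), the head at (268,193), the tile web at (292,178), the board's top edge at (425,210) and the caddy rim on the left.

```bash
python3 - <<'E'
from h import *
z=np.load("w1.npz"); P=cloud(z["d"],z["K"],z["R"],z["t"]); hsv=cv2.cvtColor(z["p"],cv2.COLOR_RGB2HSV).astype(int)
V=hsv[...,2];S=hsv[...,1];Z=P[...,2]; v,u=np.mgrid[:420,:560]
def rep(n,m):
    q=P[m]; 
    if len(q)<5: print(n,len(q));return
    r=cv2.minAreaRect(q[:,:2].astype(np.float32)); w=np.linalg.svd(q[:,:2]-q[:,:2].mean(0),full_matrices=0)[2][0]
    print(n,len(q),"mean",q.mean(0).round(1),"min",q.min(0).round(),"max",q.max(0).round(),"rect",np.round(r[0],1),np.round(r[1],1),round(r[2],1),"pca",np.degrees(np.arctan2(w[1],w[0])).round(1))
bl=(V<70)&(v<250)
box=lambda a,b,c,d:(u>=a)&(u<b)&(v>=c)&(v<d)
L=bl&box(160,222,160,220); print(np.histogram(Z[L],bins=range(40,180,10)))
rep("levers top",L&(Z>145)); rep("levers>120",L&(Z>120)); 
T=L&(Z>120); 
mid=P[T][:,1]; print(np.histogram(mid,bins=range(-360,-270,5)))
rep("head",bl&box(250,285,170,215)&(Z>60)); rep("headtop",bl&box(250,285,170,215)&(Z>112))
rep("rim+y",box(195,225,95,245)&(Z>85)&(Z<103)&(S>40)&(V>90)); rep("rim all",box(100,225,88,245)&(Z>85)&(Z<103)&(S>40)&(V>90))
rep("edge",box(380,445,120,310)&(Z>118)&(Z<165)); print(np.histogram(Z[box(380,445,120,310)],bins=range(0,180,10)))
rep("web",box(255,320,145,205)&(Z>50)&(Z<68)&~bl);rep("foot",box(255,320,145,205)&(Z>4)&(Z<14)&(V>110)); rep("tile",box(255,320,145,205)&(Z>5)&(Z<68)&(S<60)&~bl&(V>110))
print("tab",np.median(Z[10:80,330:500]))
E
python3 - <<'E'
import cv2
b=cv2.imread("pics/w1.png")[135:235,140:330]
cv2.imwrite("pics/crop2.png",cv2.convertScaleAbs(cv2.resize(b,None,fx=4,fy=4,interpolation=2),alpha=1.5))
E
```

```text
(array([  0,   0,   2,  18,  25,  23,  72, 260, 115, 149, 148, 260,   0]), array([ 40,  50,  60,  70,  80,  90, 100, 110, 120, 130, 140, 150, 160,
       170]))
levers top 353 mean [ 549.7 -337.5  162.1] min [ 452. -361.  145.] max [ 572. -237.  506.] rect [ 524.1 -289. ] [ 59.1 167. ] 34.6 pca 113.4
levers>120 681 mean [ 550.7 -341.4  148.1] min [ 452. -361.  120.] max [ 572. -237.  506.] rect [ 524.1 -289. ] [ 59.1 167. ] 34.6 pca 112.7
(array([155, 221, 128,   0,   0,   0,   0,   0,   7,  40,  86,  22,   0,
         0,   0,   0,   0]), array([-360, -355, -350, -345, -340, -335, -330, -325, -320, -315, -310,
       -305, -300, -295, -290, -285, -280, -275]))
head 390 mean [ 553.6 -242.   114.7] min [ 452. -256.   98.] max [ 574. -228.  506.] rect [ 513.2 -244.1] [120.9  27.9] 2.9 pca -4.7
headtop 237 mean [ 555.8 -239.2  119.9] min [ 452. -248.  112.] max [ 573. -228.  506.] rect [ 512.7 -239.3] [120.6  20.4] 1.6 pca -1.7
rim+y 1093 mean [ 524.7 -331.1   95.1] min [ 438. -347.   85.] max [ 638. -323.   99.] rect [ 538.3 -335. ] [ 17.4 199.2] 87.8 pca -2.1
rim all 3827 mean [ 528.  
[... 178 characters left out ...]
 -4. 133.] rect [586.1 -23. ] [239.  12.] 6.5 pca 6.5
(array([3115,  360,  610,  352,  376,  431,  503,  493,  494,  549,  549,
        555,  750, 1174,    0,    0,    0]), array([  0,  10,  20,  30,  40,  50,  60,  70,  80,  90, 100, 110, 120,
       130, 140, 150, 160, 170]))
web 264 mean [ 546.7 -201.4   58.1] min [ 531. -227.   50.] max [ 565. -177.   62.] rect [ 547.5 -201.7] [10.2 55.7] 28.6 pca -60.7
foot 858 mean [ 545.8 -210.2    8.9] min [ 511. -256.    4.] max [ 590. -159.   13.] rect [ 548.4 -202.8] [56.1 92.4] 29.1 pca -83.6
tile 1275 mean [ 545.7 -207.7   22. ] min [ 511. -256.    5.] max [ 590. -166.   62.] rect [ 552.5 -210.1] [56.1 75.7] 29.1 pca -72.9
tab 0.9758932977037958
```

View pics/crop2.png

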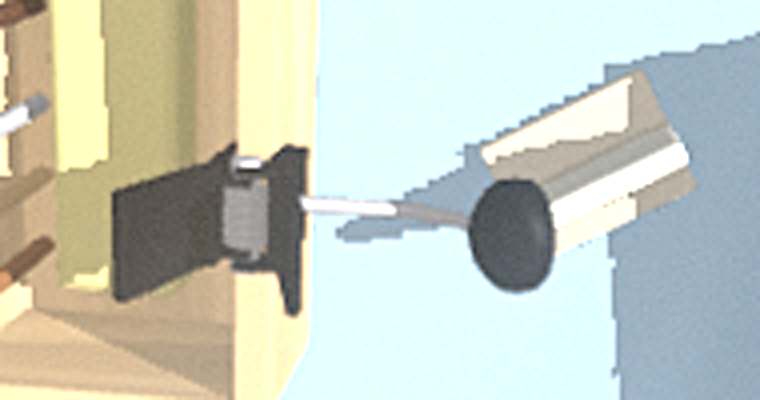

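The crop resolves the geometry. The levers are symmetric about y≈-332, and the caddy-rim fit puts the wall centre at -332.5 there. Pin x is about 553, lamp yaw 88° and the head about 88 mm out, which matches the given size.

```bash
python3 -c "
from h import *
go(553,-332.5,220,87.9);go(553,-332.5,120,87.9)"
```

```text
t 2.3 from [ 526.8 -232.3  328.7] yaw 92.9 shift [-0.0709 -0.3385  0.362 ] rows 3.003727269053377 turn 0.0276 0.5783660207542349
t 2.3 from [ 526.8 -232.3  328.7] yaw 92.9 shift [-0.0713 -0.3389  0.6953] rows 4.660645753932027 turn 0.0276 0.5783660207542349
```

```bash
python3 -m handwheel '[-0.071,-0.339,0.36,0.028,1, -0.071,-0.339,0.36,0.028,1, -0.071,-0.339,0.36,0.028,1, -0.071,-0.339,0.36,0.028,1, -0.071,-0.339,0.5,0.028,1, -0.071,-0.339,0.6,0.028,1, -0.071,-0.339,0.6,0.028,1]'
python3 - <<'E'
from h import *
go(553,-332.5,120,87.9)
p,d,K,R,t=snap("wrist"); save("pics/w2.png",p)
E
```

```text
time_s: 3.0
position: [551.2, -329.0, 145.3]
tool_rot: [-0.003, 0.018, 1.0, 0.003]
contact_force: [0.5, 0.8, -0.4]
width: 85.2
grip_force: 0.0
t 3.0 from [ 551.2 -329.   145.3] yaw 88.0 shift [-0.0069 -0.0118  0.0841] rows 0.5110831396752463 turn 0.0004 0.009258712081733894
```

View pics/w2.png

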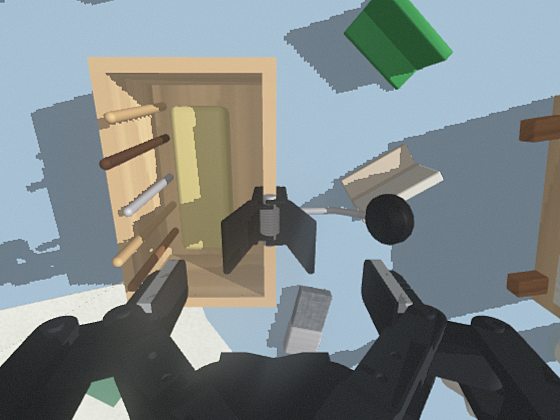

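The levers (tops at columns 222–316) lie centred between the fingers (187 and 363). I'll descend and pinch.

```bash
python3 -m handwheel '[-0.005,-0.008,0.083,0,1, -0.005,-0.008,0.083,0,1, -0.005,-0.008,0.083,0,1, -0.005,-0.008,0.083,0,-1, -0.005,-0.008,0.083,0,-1, -0.005,-0.008,0.083,0,-1, -0.005,-0.008,0.083,0,-1, -0.005,-0.008,0.083,0,-1]'
python3 -m handwheel '[0,0,0,0,-1, 0,0,0,0,-1, 0,0,0,0,-1, 0,0,0,0,-1]'
```

```text
time_s: 3.85
position: [554.9, -335.2, 124.7]
tool_rot: [0.0, 0.019, 1.0, -0.0]
contact_force: [0.1, 0.3, -0.5]
width: 12.4
grip_force: 0.0
time_s: 4.25
position: [554.9, -335.2, 124.5]
tool_rot: [-0.0, 0.019, 1.0, 0.0]
contact_force: [-0.6, -0.4, 0.4]
width: 0.1
grip_force: 0.0
```

```bash
python3 - <<'E'
from h import *
p,d,K,R,t=snap("wrist"); save("pics/w3.png",p)
a,b,*_=snap("scene"); save("pics/s3.png",a)
c=cv2.imread("pics/s3.png")[190:360,165:385]; cv2.imwrite("pics/c3.png",cv2.vconcat([cv2.imread("pics/w3.png")[50:,:][:300],cv2.resize(c,(560,300))]))
E
```

```text
(no output)
```

View pics/c3.png

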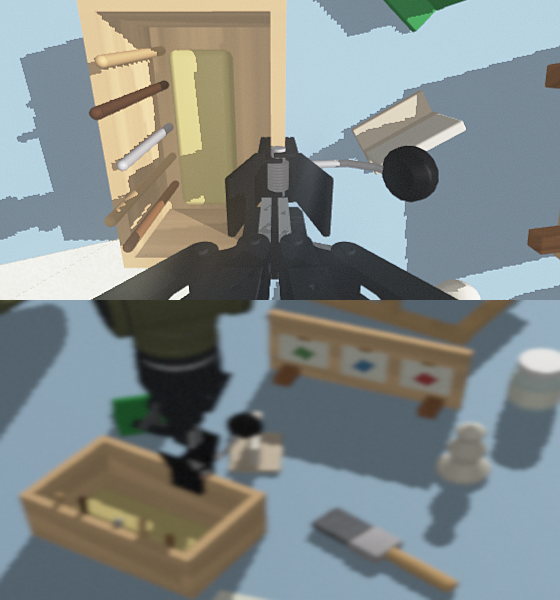

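```bash
python3 - <<'E'
from h import *
p,d,K,R,t=snap("wrist"); P=cloud(d,K,R,t); s=manip.sense(); print(s["position"],s["width"])
c=R@np.array(s["position"])+t; print("tcp px",(K@c)[:2]/c[2],c[2])
V=p.max(2)
for vv in range(180,345,12): print(vv,[(u,*P[vv,u].round().astype(int).tolist()) for u in (232,250,266,275,290,310,326)])
p,d,K,R,t=snap("top"); P=cloud(d,K,R,t)
for vv in range(184,214,4): print(vv,[(u,*P[vv,u].round().astype(int).tolist()) for u in range(372,400,4)])
E
```

```text
[ 554.89340875 -335.20829279  124.50313195] 0.07195268296121408
tcp px [273.98222775 236.22728175] 191.62789446274815
180 [(232, 535, -372, 42), (250, 542, -358, 12), (266, 542, -343, 13), (275, 524, -333, 97), (290, 546, -319, 0), (310, 546, -298, 2), (326, 547, -282, 1)]
192 [(232, 546, -373, 41), (250, 554, -359, 11), (266, 537, -341, 82), (275, 533, -334, 96), (290, 538, -322, 80), (310, 559, -298, 1), (326, 560, -282, 1)]
204 [(232, 557, -374, 42), (250, 567, -360, 11), (266, 541, -340, 100), (275, 537, -334, 111), (290, 538, -324, 111), (310, 572, -298, 1), (326, 573, -281, 1)]
216 [(232, 568, -374, 43), (250, 539, -349, 130), (266, 552, -341, 93), (275, 546, -334, 111), (290, 552, -323, 93), (310, 480, -332, 302), (326, 558, -295, 82)]
228 [(232, 537, -357, 154), (250, 546, -350, 131), (266, 561, -341, 95), (275, 554, -334, 113), (290, 561, -324, 96), (310, 546, -313, 136), (326, 538, -307, 155)]
240 [(232, 543, -357, 156), (250, 554, -350, 131), (266, 566, -341, 106), (275, 563, -335, 112), (290, 569, -324, 99), (310, 553, -313, 136), (326, 545, -307, 156)]
252 [(232, 550, -3
[... 1927 characters left out ...]
3, -316, 333), (396, 521, -322, 351)]
200 [(372, 489, -241, 502), (376, 488, -249, 504), (380, 489, -258, 503), (384, 488, -265, 508), (388, 488, -274, 506), (392, 519, -324, 292), (396, 518, -332, 300)]
204 [(372, 480, -241, 504), (376, 479, -249, 509), (380, 479, -256, 511), (384, 479, -264, 512), (388, 480, -273, 509), (392, 480, -282, 507), (396, 544, -385, 38)]
208 [(372, 470, -239, 516), (376, 470, -247, 516), (380, 469, -255, 522), (384, 470, -264, 517), (388, 471, -273, 510), (392, 471, -281, 512), (396, 472, -290, 506)]
212 [(372, 461, -238, 522), (376, 461, -246, 525), (380, 461, -254, 524), (384, 461, -263, 520), (388, 462, -272, 517), (392, 462, -281, 514), (396, 463, -290, 509)]
```

```bash
python3 -m handwheel '[0,0,0,0,1, 0,0,0,0,1, 0,0,0,0,1, 0,0,0,0,1, 0,0,0,0,1, 0,0,0,0,1, 0,0,0,0,1, 0,0,0,0,1]'
python3 - <<'E'
from h import *
p,d,K,R,t=snap("wrist"); P=cloud(d,K,R,t)
for vv in range(240,330,8): print(vv,[(u,*P[vv,u].round().astype(int).tolist()) for u in (150,165,175,183,366,374,385)])
for n in("scene","top"):
    p,d,K,R,t=snap(n); P=cloud(d,K,R,t); q=P[(abs(P[...,0]-555)<40)&(abs(abs(P[...,1]+335)-50)<14)&(P[...,2]>100)&(P[...,2]<260)]
    print(n,np.histogram(q[:,2],bins=range(100,260,10)))
E
```

```text
time_s: 5.25
position: [554.9, -335.2, 124.5]
tool_rot: [0.0, 0.019, 1.0, 0.0]
contact_force: [-0.1, 0.2, -0.5]
width: 85.3
grip_force: 0.0
240 [(150, 585, -449, 51), (165, 599, -449, 19), (175, 596, -435, 27), (183, 589, -421, 45), (366, 615, -237, 1), (374, 616, -229, 1), (385, 616, -217, 1)]
248 [(150, 591, -449, 55), (165, 595, -438, 47), (175, 612, -443, 11), (183, 598, -423, 43), (366, 625, -237, 0), (374, 625, -228, 0), (385, 625, -216, 2)]
256 [(150, 599, -449, 56), (165, 615, -450, 23), (175, 622, -444, 11), (183, 623, -436, 9), (366, 634, -237, 2), (374, 635, -228, 1), (385, 636, -215, 0)]
264 [(150, 597, -441, 76), (165, 543, -384, 181), (175, 543, -379, 180), (183, 545, -377, 177), (366, 548, -292, 177), (374, 546, -290, 181), (385, 645, -215, 1)]
272 [(150, 600, -439, 83), (165, 543, -381, 188), (175, 543, -377, 187), (183, 549, -377, 177), (366, 552, -292, 178), (374, 546, -292, 188), (385, 547, -287, 188)]
280 [(150, 547, -388, 188), (165, 543, -379, 194), (175, 547, -378, 188), (183, 553, -378, 178), (366, 556, -292, 179), (374, 550, -292, 188), (385, 546, -290, 195)]
[... 608 characters left out ...]
32, 0), (374, 563, -292, 193), (385, 554, -292, 204)]
320 [(150, 542, -375, 220), (165, 556, -378, 203), (175, 563, -378, 194), (183, 709, -449, 3), (366, 719, -232, 1), (374, 567, -292, 193), (385, 558, -292, 205)]
328 [(150, 542, -373, 224), (165, 559, -378, 204), (175, 720, -460, 4), (183, 720, -450, 3), (366, 730, -231, 1), (374, 731, -222, 1), (385, 539, -303, 231)]
scene (array([ 0,  0,  0,  0,  0,  0,  0, 20, 53, 42, 39, 25, 60, 35, 26]), array([100, 110, 120, 130, 140, 150, 160, 170, 180, 190, 200, 210, 220,
       230, 240, 250]))
top (array([0, 0, 0, 0, 0, 0, 0, 0, 1, 0, 0, 0, 0, 3, 1]), array([100, 110, 120, 130, 140, 150, 160, 170, 180, 190, 200, 210, 220,
       230, 240, 250]))
```

Wrist depth and the scene camera agree that the real fingertips are about 39 mm above the reported TCP: shut tips at z≈164 against 124.5 reported. I'll allow for this, so reported z = wanted z − 39, and go lower.

```bash
python3 -m handwheel '[0.002,0.008,0.08,0,1, 0.002,0.008,0.145,0,1, 0.002,0.008,0.145,0,1, 0.002,0.008,0.145,0,-1, 0.002,0.008,0.145,0,-1, 0.002,0.008,0.145,0,-1, 0.002,0.008,0.145,0,-1, 0.002,0.008,0.145,0,-1]'
python3 -m handwheel '[0,0,0,0,-1, 0,0,0,0,-1, 0,0,0,0,-1]'
```

```text
time_s: 6.2
position: [557.3, -334.5, 87.2]
tool_rot: [0.003, 0.019, 1.0, -0.002]
contact_force: [-1.8, 2.3, 12.9]
width: 26.1
grip_force: 61.7
time_s: 6.5
position: [557.3, -334.5, 87.2]
tool_rot: [0.004, 0.019, 1.0, -0.002]
contact_force: [-2.6, 2.6, 13.0]
width: 26.0
grip_force: 61.7
```

```bash
python3 -m handwheel '[0,0,-0.1,0,-1, 0,0,-0.2,0,-1, 0,0,-0.3,0,-1, 0,0,-0.4,0,-1, 0,0,-0.5,0,-1, 0,0,-0.5,0,-1, 0,0,-0.5,0,-1, 0,0,-0.5,0,-1]'
python3 - <<'E'
from h import *
p,d,K,R,t=snap("wrist"); save("pics/w4.png",p); np.savez("w4.npz",p=p,d=d,K=K,R=R,t=t);print(manip.sense()["position"],manip.sense()["width"])
E
```

```text
time_s: 7.3
position: [553.7, -332.3, 229.3]
tool_rot: [-0.001, 0.019, 1.0, 0.001]
contact_force: [0.4, 0.6, -1.2]
width: 26.2
grip_force: 59.3
[ 553.56226478 -332.18382871  228.8136268 ] 26.08710956110632
```

View pics/w4.png

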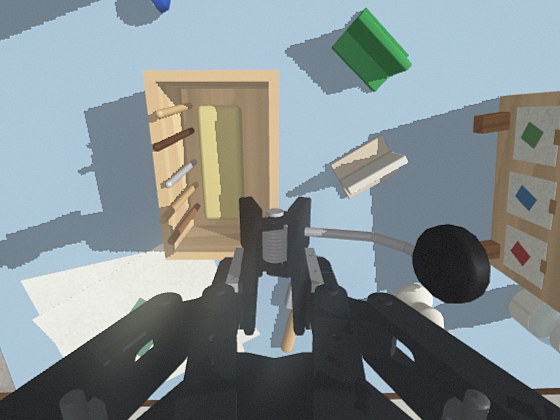

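The lamp is held and clear of the caddy: pinched levers at (250–310,200–320), head at (450,263). Next I measure the pin relative to the tool, and the board edge.

```bash
python3 - <<'E'
from h import *
z=np.load("w4.npz"); P=cloud(z["d"],z["K"],z["R"],z["t"])
for vv in range(200,335,10): print(vv,[(u,*P[vv,u].round().astype(int).tolist()) for u in (243,250,257,265,275,285,292,300,306)])
h=P[225:300,420:485].reshape(-1,3); h=h[(h[:,2]>150)&(h[:,2]<320)]; print("head",h.mean(0),h.min(0),h.max(0))
go(586,-100,229,96.5);go(586,-23,229,96.5)
z=np.load("w1.npz"); P=cloud(z["d"],z["K"],z["R"],z["t"]);E=P[120:310,380:445].reshape(-1,3);E=E[(E[:,2]>127)&(E[:,2]<136)]; print(np.median(E,0),cv2.minAreaRect(E[:,:2].astype(np.float32)))
E
```

```text
200 [(243, 533, -352, 216), (250, 533, -348, 215), (257, 591, -357, 10), (265, 592, -346, 9), (275, 568, -332, 96), (285, 595, -318, 1), (292, 596, -309, 1), (300, 534, -314, 216), (306, 534, -310, 216)]
210 [(243, 537, -352, 224), (250, 533, -346, 236), (257, 533, -342, 237), (265, 606, -347, 11), (275, 532, -331, 241), (285, 610, -319, 1), (292, 534, -321, 236), (300, 535, -316, 235), (306, 538, -311, 226)]
220 [(243, 544, -352, 223), (250, 537, -346, 244), (257, 534, -341, 253), (265, 538, -337, 242), (275, 535, -331, 251), (285, 534, -326, 253), (292, 535, -322, 252), (300, 539, -317, 242), (306, 545, -311, 225)]
230 [(243, 552, -353, 221), (250, 534, -344, 267), (257, 537, -341, 260), (265, 540, -337, 253), (275, 541, -331, 251), (285, 543, -326, 246), (292, 538, -322, 260), (300, 535, -319, 266), (306, 551, -312, 228)]
240 [(243, 560, -354, 220), (250, 534, -343, 279), (257, 542, -341, 261), (265, 548, -337, 249), (275, 547, -332, 250), (285, 549, -326, 246), (292, 542, -323, 263), (300, 535, -320, 279), (306, 560, -311, 222)]
250 [(243, 543, -347, 271), (250, 535, -342, 288), 
[... 1659 characters left out ...]
57, 812, -370, 2), (265, 813, -357, 2), (275, 813, -341, 1), (285, 805, -325, 13), (292, 798, -314, 21), (300, 568, -322, 300), (306, 816, -290, 0)]
head [ 550.23999699 -247.50427015  278.04964527] [ 535.50475847 -256.52209383  254.11886009] [ 573.29985274 -234.11472402  289.35553934]
t 7.35 from [ 553.6 -332.2  228.8] yaw 87.9 shift [-7.930e-02  7.774e-01  6.000e-04] rows 4.688776885935077 turn -0.0479 1.0042121796446317
t 7.35 from [ 553.6 -332.2  228.8] yaw 87.9 shift [-0.0698  1.0339  0.0011] rows 6.217616306478107 turn -0.0479 1.0042121796446317
[569.51549803 -25.32776823 130.72719028] ((586.0882568359375, -23.019573211669922), (239.0162353515625, 12.035444259643555), 6.529680252075195)
```

```bash
python3 -m handwheel '[-0.04,0.5,0,-0.048,-1, -0.04,0.5,0,-0.048,-1, -0.04,0.5,0,-0.048,-1, -0.07,0.999,0,-0.048,-1, -0.07,0.999,0,-0.048,-1, -0.07,0.999,0,-0.048,-1, -0.07,0.999,0,-0.048,-1, -0.07,0.999,0,-0.048,-1]'
python3 -m handwheel '[0,0.03,0,0,-1, 0,0.03,0,0,-1, 0,0.03,0,0,-1, 0,0.03,0,0,-1]'
python3 - <<'E'
from h import *
go(586,-23,229,96.5)
p,d,K,R,t=snap("wrist"); save("pics/w5.png",p); P=cloud(d,K,R,t); Z=P[...,2]
m=(Z>124)&(Z<137)&(P[...,1]>-60)&(P[...,1]<20)&(P[...,0]>450)&(P[...,0]<720)
q=P[m]; print(len(q),np.median(q[:,2]),cv2.minAreaRect(q[:,:2].astype(np.float32)))
for x0 in range(460,720,20):
    e=q[abs(q[:,0]-x0)<10]; 
    if len(e)>8: print(x0,len(e),np.percentile(e[:,1],[3,50,97]).round(1),np.median(e[:,2]).round(1))
L=P[(Z>200)&(Z<262)&(abs(P[...,1]+23)<60)]; 
E
```

```text
time_s: 8.15
position: [585.8, -33.0, 229.4]
tool_rot: [-0.001, -0.058, 0.998, -0.0]
contact_force: [-0.4, -0.3, -1.3]
width: 25.9
grip_force: 59.5
time_s: 8.55
position: [585.5, -26.0, 231.0]
tool_rot: [-0.0, -0.056, 0.998, -0.0]
contact_force: [-0.0, -0.6, -1.2]
width: 26.2
grip_force: 59.6
t 8.55 from [585.5 -26.  231. ] yaw 96.4 shift [-0.003   0.0099  0.0066] rows 0.07334917567603734 turn -0.0004 0.007556340160327108
1892 130.93932793986414 ((586.8914794921875, -22.206682205200195), (240.30079650878906, 9.705065727233887), 6.320899963378906)
460 37 [-40.1 -35.2 -31.7] 131.1
480 278 [-39.3 -34.6 -29.9] 131.0
500 268 [-37.1 -32.3 -27.6] 131.0
520 256 [-34.8 -30.  -25.2] 130.9
540 244 [-32.6 -27.7 -22.7] 131.0
560 234 [-30.4 -25.4 -20.3] 130.9
580 218 [-28.2 -23.2 -18.4] 130.9
600 79 [-26.5 -21.7 -17.3] 130.9
680 146 [-16.9 -11.9  -6.6] 130.9
700 132 [-15.1 -10.1  -4.8] 130.8
```

View pics/w5.png

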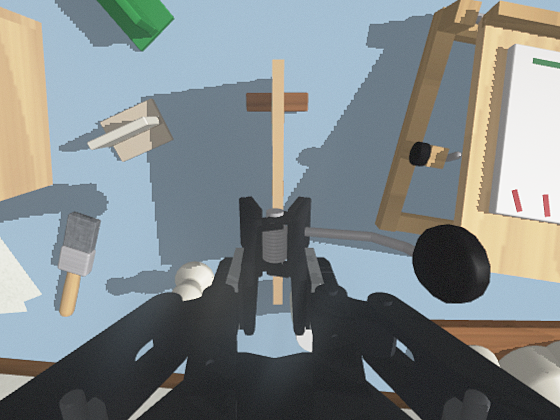

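Seen from above, the board edge (column 278, rows 60–300) runs right under the clip. At x=586 it lies at y≈-22.4, so I shift +3.5 mm and descend.

```bash
python3 -m handwheel '[0,0.012,0,0,-1, 0,0.012,0.1,0,-1, 0,0.012,0.2,0,-1, 0,0.012,0.26,0,-1, 0,0.012,0.3,0,-1, 0,0.012,0.32,0,-1, 0,0.012,0.34,0,-1, 0,0.012,0.34,0,-1]'
```

```text
time_s: 9.4
position: [585.2, -21.5, 129.1]
tool_rot: [0.0, -0.057, 0.998, 0.0]
contact_force: [0.2, 0.4, -1.3]
width: 26.0
grip_force: 59.6
```

```bash
python3 -m handwheel '[0,-0.002,0.02,0,-1, 0,-0.002,0.035,0,-1, 0,-0.002,0.043,0,-1, 0,-0.002,0.043,0,-1]';python3 -m handwheel '[0,0,0.01,0,-1, 0,0,0.01,0,-1]'
```

```text
time_s: 9.8
position: [586.5, -22.3, 122.2]
tool_rot: [0.001, -0.057, 0.998, -0.0]
contact_force: [-9.8, 0.9, 20.0]
width: 26.4
grip_force: 62.9
time_s: 10.0
position: [586.7, -22.3, 122.0]
tool_rot: [0.001, -0.057, 0.998, -0.0]
contact_force: [-17.3, 1.4, 30.6]
width: 25.9
grip_force: 64.7
```

Contact at reported z 122 means the edge is at its stop. I'll ease the push and release while keeping light downward pressure.

```bash
python3 -m handwheel '[0,0,-0.01,0,-1, 0,0,-0.01,0,-0.2, 0,0,-0.01,0,0, 0,0,-0.01,0,0.2, 0,0,-0.01,0,0.4, 0,0,-0.01,0,0.6, 0,0,-0.01,0,1, 0,0,-0.01,0,1]'
python3 -m handwheel '[0,0,0,0,1, 0,0,0,0,1, 0,0,-0.1,0,1, 0,0,-0.2,0,1, 0,0,-0.3,0,1, 0,0,-0.36,0,1, 0,0,-0.36,0,1]'
python3 - <<'E'
from h import *
p,d,K,R,t=snap("wrist"); save("pics/w6.png",p); np.savez("w6.npz",p=p,d=d,K=K,R=R,t=t); P=cloud(d,K,R,t);Z=P[...,2]
q=P[(Z>170)&(Z<200)&(abs(P[...,1]+22)<36)&(abs(P[...,0]-586)<25)]; print(len(q), q.min(0),q.max(0),np.histogram(q[:,2],bins=range(170,202,2)))
E
```

```text
time_s: 10.8
position: [585.1, -22.0, 116.0]
tool_rot: [-0.0, -0.057, 0.998, 0.0]
contact_force: [0.4, -0.2, 0.2]
width: 85.4
grip_force: 0.0
time_s: 11.5
position: [587.1, -22.4, 228.3]
tool_rot: [0.003, -0.057, 0.998, -0.001]
contact_force: [-0.4, 0.6, 0.9]
width: 85.2
grip_force: 0.0
1385 [563.13416669 -52.79199954 170.01311572] [604.75020217   7.26326055 194.12899261] (array([ 76,  81,  70,  82,  81,  85,  84,  97,  95, 130, 453,  50,   1,
         0,   0]), array([170, 172, 174, 176, 178, 180, 182, 184, 186, 188, 190, 192, 194,
       196, 198, 200]))
```

View pics/w6.png

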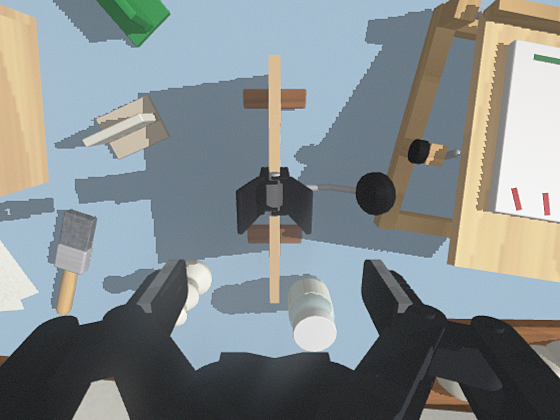

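The lamp stands upright on the edge at (275,190) with its head to the panel at (376,193). Lever tops are at z≈191, so the pin is about 7–8 mm above the edge, well seated. Next I measure the tile.

```bash
python3 - <<'E'
from h import *
z=np.load("w6.npz"); P=cloud(z["d"],z["K"],z["R"],z["t"]);Z=P[...,2]; v,u=np.mgrid[:420,:560]
b=(u>75)&(u<180)&(v>80)&(v<170); hsv=cv2.cvtColor(z["p"],cv2.COLOR_RGB2HSV).astype(int)
for n,m in(("web",b&(Z>52)&(Z<64)),("foot",b&(Z>5)&(Z<13)&((hsv[...,0]<40)))):
    q=P[m]; print(n,len(q),np.median(q[:,2]),cv2.minAreaRect(q[:,:2].astype(np.float32)))
go(547,-202,200,118);go(547,-202,228,118)
p,d,K,R,t=snap("top"); P=cloud(d,K,R,t);q=P[(P[...,2]>50)&(P[...,2]<65)&(abs(P[...,0]-547)<45)&(abs(P[...,1]+202)<45)]; print(q.mean(0),cv2.minAreaRect(q[:,:2].astype(np.float32)))
E
```

```text
web 664 58.7726576837325 ((552.1929321289062, -209.88388061523438), (10.312358856201172, 76.26941680908203), 28.888734817504883)
foot 1894 9.083870249435677 ((552.0697631835938, -209.75955200195312), (55.959468841552734, 75.99937438964844), 28.886024475097656)
t 11.55 from [586.  -22.2 225.7] yaw 96.5 shift [ 0.1975 -0.5806  0.0855] rows 3.7149694533012267 turn -0.1194 2.501337512698099
t 11.55 from [586.  -22.2 225.7] yaw 96.5 shift [ 0.1972 -0.5806 -0.0079] rows 3.679533758189468 turn -0.1194 2.501337512698099
[ 552.54342807 -208.51114697   57.67553069] ((552.4849853515625, -208.3463134765625), (10.35693359375, 75.19508361816406), 29.363460540771484)
```

```bash
python3 -c "
from h import *
go(552.2,-209.8,60,28.9);print(tool()[2]['joint_positions'])"
```

```text
t 11.6 from [585.  -22.1 223.8] yaw 96.5 shift [ 0.1798 -0.6092  0.5459] rows 5.025217650377505 turn 0.3756 7.871532010030423
[-1.29431138e-01 -3.29208575e-02  1.76815374e+00  1.71102367e-05
  1.40636585e+00 -1.81396395e+00]
```

```bash
python3 -m handwheel '[0.18,-0.61,0.05,0.376,1, 0.18,-0.61,0.05,0.376,1, 0.18,-0.61,0.05,0.376,1, 0.18,-0.61,0.05,0.376,1, 0.18,-0.61,0.2,0.376,1, 0.18,-0.61,0.4,0.376,1, 0.18,-0.61,0.54,0.376,1, 0.18,-0.61,0.54,0.376,1]'
python3 - <<'E'
from h import *
p,d,K,R,t=snap("wrist"); P=cloud(d,K,R,t); q=P[(P[...,2]>50)&(P[...,2]<63)&(abs(P[...,0]-552)<45)&(abs(P[...,1]+210)<45)]
print(len(q),cv2.minAreaRect(q[:,:2].astype(np.float32))); go(552.2,-209.8,-25,28.9); go(552.2,-209.8,-25,28.9)
E
```

```text
time_s: 12.4
position: [544.4, -206.6, 50.6]
tool_rot: [-0.01, 0.511, 0.859, -0.001]
contact_force: [-0.6, -0.0, -1.7]
width: 85.9
grip_force: 0.0
1794 ((552.1953735351562, -210.07981872558594), (9.767126083374023, 75.421875), 28.701841354370117)
t 12.45 from [ 546.6 -207.5   53.7] yaw 28.3 shift [-0.0187  0.0152  0.2619] rows 1.5782346020300195 turn -0.0032 0.06802487745985729
t 12.45 from [ 546.6 -207.5   53.7] yaw 28.3 shift [-0.0187  0.0152  0.2619] rows 1.5782346020300195 turn -0.0032 0.06802487745985729
```

```bash
python3 -m handwheel '[0,0,0,0,1, 0,0,0,0,1, 0,0,0,0,1]' >/dev/null; python3 -c "
from h import *
go(552.2,-210,-25,28.8)"
```

```text
t 12.75 from [ 553.3 -210.5   63.7] yaw 28.9 shift [ 0.0039 -0.0029  0.2955] rows 1.7732779083104475 turn 0.0007 0.01407392629989383
```

```bash
python3 -m handwheel '[0.002,-0.002,0.1,0,1, 0.002,-0.002,0.2,0,1, 0.002,-0.002,0.26,0,1, 0.002,-0.002,0.295,0,1, 0.002,-0.002,0.295,0,1, 0.002,-0.002,0.295,0,1, 0.002,-0.002,0.295,0,1]'
```

```text
time_s: 13.45
position: [552.8, -210.5, -24.5]
tool_rot: [0.002, 0.509, 0.861, 0.0]
contact_force: [0.6, 0.1, 0.4]
width: 85.3
grip_force: 0.0
```

```bash
python3 -m handwheel '[0,0,0,0,-1, 0,0,0,0,-1, 0,0,0,0,-1, 0,0,0,0,-1, 0,0,0,0,-1, 0,0,0,0,-1, 0,0,0,0,-1, 0,0,0,0,-1]'
python3 -m handwheel '[0,0,0,0,-1, 0,0,0,0,-1, 0,0,-0.1,0,-1, 0,0,-0.3,0,-1, 0,0,-0.5,0,-1, 0,0,-0.7,0,-1, 0,0,-0.9,0,-1, 0,0,-0.9,0,-1]'
```

```text
time_s: 14.25
position: [552.2, -210.3, -25.4]
tool_rot: [0.001, 0.509, 0.861, -0.0]
contact_force: [-1.2, -0.7, 5.8]
width: 9.4
grip_force: 59.5
time_s: 15.05
position: [551.5, -209.8, 246.1]
tool_rot: [0.001, 0.509, 0.861, 0.0]
contact_force: [0.1, -0.1, -0.6]
width: 9.1
grip_force: 58.7
```

```bash
python3 -c "
from h import *
go(515,30,246,87.3);go(495,286,246,87.3)"
```

```text
t 15.05 from [ 551.5 -209.8  246.1] yaw 28.8 shift [ 7.588e-01  2.789e-01 -1.000e-04] rows 4.850526612072783 turn -0.3248 6.806080729402047
t 15.05 from [ 551.5 -209.8  246.1] yaw 28.8 shift [ 1.5385e+00  6.3200e-01 -7.0000e-04] rows 9.979461370697747 turn -0.3248 6.806080729402047
```

```bash
python3 -m handwheel '[0.2,0.1,0,-0.04,-1, 0.34,0.13,0,-0.08,-1, 0.46,0.17,0,-0.12,-1, 0.58,0.21,0,-0.16,-1, 0.68,0.25,0,-0.2,-1, 0.76,0.28,0,-0.24,-1, 0.76,0.28,0,-0.28,-1, 0.76,0.28,0,-0.325,-1]'
python3 -c "
from h import *
go(495,286,246,87.3);go(495,286,165,87.3)"
```

```text
time_s: 15.85
position: [514.3, 31.5, 242.4]
tool_rot: [-0.001, 0.019, 1.0, 0.0]
contact_force: [0.3, 0.0, -1.1]
width: 9.1
grip_force: 58.7
t 15.85 from [514.3  31.5 242.4] yaw 87.8 shift [ 0.0972  0.8452 -0.0118] rows 5.10485552982239 turn 0.0026 0.054431715764958935
t 15.85 from [514.3  31.5 242.4] yaw 87.8 shift [0.0967 0.8451 0.2582] rows 5.333656540621763 turn 0.0026 0.054431715764958935
```

```bash
python3 -m handwheel '[0.02,0.15,0,0,-1, 0.04,0.3,0,0,-1, 0.06,0.45,0,0,-1, 0.075,0.6,0,0,-1, 0.09,0.75,0,0,-1, 0.097,0.84,0,0.003,-1, 0.097,0.845,0.1,0.003,-1, 0.097,0.845,0.1,0.003,-1]'
python3 -m handwheel '[0,0,0,0,-1, 0,0,0,0,-1]' >/dev/null
python3 - <<'E'
from h import *
go(495,286,120,87.3)
p,d,K,R,t=snap("wrist"); np.savez("w7.npz",p=p,d=d,K=K,R=R,t=t); P=cloud(d,K,R,t); h=cv2.cvtColor(p,cv2.COLOR_RGB2HSV).astype(int)
m=((h[...,1]<45)&(h[...,2]>120)&(P[...,2]<150)&(P[...,2]>70)).astype(np.uint8); k,l,st,c=cv2.connectedComponentsWithStats(m); i=1+np.argmax(st[1:,4]); q=P[l==i]
A=np.c_[q[:,:2],np.ones(len(q))]; co=np.linalg.lstsq(A,q[:,2],rcond=None)[0]
for _ in range(4): e=abs(A@co-q[:,2])<2.5; co=np.linalg.lstsq(A[e],q[e,2],rcond=None)[0]
print(st[i],co,np.degrees(np.arctan(np.hypot(*co[:2]))),np.degrees(np.arctan2(co[1],co[0])),e.mean(),cv2.minAreaRect(q[e][:,:2].astype(np.float32)),"x range",q[e].min(0),q[e].max(0))
# tile points: above panel plane, between fingers
p0=tool()[0]; r=P[...,2]-(P[...,0]*co[0]+P[...,1]*co[1]+co[2])
m=(r>8)&(P[...,2]<240)&(abs(P[...,0]-p0[0])<60)&(abs(P[...,1]-p0[1])<40)&(h[...,2]>90); v,u=np.where(m); q=P[m]; print(len(q),u.min(),u.max(),v.min(),v.max())
for z in range(150,240,6):
    s=q[(q[:,2]>=z)&(q[:,2]<z+6)]
    if len(s): print(z,len(s),s.min(0).round(),s.max(0).round())
E
```

```text
time_s: 16.65
position: [494.6, 284.7, 208.0]
tool_rot: [-0.004, 0.027, 1.0, -0.002]
contact_force: [-1.2, 0.2, -1.6]
width: 9.4
grip_force: 59.2
t 16.85 from [498.2 284.5 214.4] yaw 86.7 shift [0.011  0.0042 0.3146] rows 1.888696848928187 turn -0.0031 0.06490409642575948
[  177   113   195   172 21660] [ 3.62495864e-01 -1.94612895e-02 -6.89710682e+01] 19.951803228823998 -3.073084165924441 0.996398891966759 ((503.0804138183594, 284.2912902832031), (189.9017333984375, 159.63137817382812), 87.00972747802734) x range [418.58446553 185.95915889  76.5892248 ] [587.49681403 382.50952317 137.68759265]Traceback (most recent call last):
  File "<stdin>", line 10, in <module>
    return umr_minimum(a, axis, None, out, keepdims, initial, where)
ValueError: zero-size array to reduction operation minimum which has no identity
```

```bash
python3 - <<'E'
from h import *
z=np.load("w7.npz"); P=cloud(z["d"],z["K"],z["R"],z["t"]); p=z["p"].astype(int)
q=(P[...,2]>225)&(P[...,2]<310)&(abs(P[...,0]-497)<50)&(abs(P[...,1]-285)<40)&(p.max(2)>110)
q=P[q]; print(len(q))
for k in range(225,310,5):
    s=q[(q[:,2]>=k)&(q[:,2]<k+5)]
    if len(s)>3: print(k,len(s),np.percentile(s,2,axis=0).round(1),np.percentile(s,98,axis=0).round(1))
E
```

```text
10335
240 173 [459.7 260.9 241.6] [462.8 312.7 245. ]
245 5734 [460.9 258.6 246.9] [509.  312.8 249.8]
250 142 [460.7 260.5 250. ] [503.4 312.  254.8]
255 98 [460.6 282.5 255.1] [489.  296.5 259.9]
260 133 [460.6 282.1 260.1] [488.8 296.6 264.9]
265 121 [460.9 282.7 265.1] [489.2 296.4 269.9]
270 137 [460.9 282.5 270.1] [489.  296.4 274.9]
275 160 [460.7 282.6 275.2] [491.9 302.  279.8]
280 171 [460.9 282.2 280.3] [488.8 296.1 284.9]
285 134 [460.8 282.2 285.2] [488.6 295.8 289.9]
290 146 [460.8 278.  290.1] [494.3 303.9 294.9]
295 3164 [461.4 280.8 296.5] [510.6 290.8 299.7]
300 22 [462.8 282.2 300. ] [505.6 322.8 303. ]
```

Measurements agree. The panel centre is (503,284,108) with slope 19.95° and up-slope yaw -3°. The tile is held level, centred, with its underside at reported z+26. The aligned tool pose is about (492,284, reported 80), and I'll approach to just above contact.

```bash
python3 -m handwheel '[0,0,0,0,-1]' >/dev/null; python3 -c "
from h import *
go(492,284,98,87)"
```

```text
t 17.0 from [498.5 284.6 215. ] yaw 86.7 shift [ 0.0223 -0.0037  0.39  ] rows 2.3441076512940398 turn -0.0015 0.031053548645456105
```

```bash
python3 -m handwheel '[0.022,-0.004,0.08,-0.0015,-1, 0.022,-0.004,0.16,-0.0015,-1, 0.022,-0.004,0.24,-0.0015,-1, 0.022,-0.004,0.3,-0.0015,-1, 0.022,-0.004,0.34,-0.0015,-1, 0.022,-0.004,0.37,-0.0015,-1, 0.022,-0.004,0.385,-0.0015,-1, 0.022,-0.004,0.385,-0.0015,-1]'
python3 -m handwheel '[0,0,0,0,-1, 0,0,0,0,-1]'
```

```text
time_s: 17.8
position: [491.2, 284.1, 98.1]
tool_rot: [-0.0, 0.026, 1.0, -0.0]
contact_force: [-0.5, -0.0, -0.5]
width: 9.4
grip_force: 59.2
time_s: 18.0
position: [491.8, 284.5, 99.2]
tool_rot: [0.001, 0.026, 1.0, 0.0]
contact_force: [-0.3, 0.4, -1.0]
width: 9.1
grip_force: 59.2
```

```bash
python3 -m handwheel '[0,0,0.01,0,-1, 0,0,0.02,0,-1, 0,0,0.027,0,-1, 0,0,0.033,0,-1, 0,0,0.033,0,-1]'; python3 -m handwheel '[0,0,0.007,0,-1, 0,0,0.01,0,-1, 0,0,0.01,0,-1]'
```

```text
time_s: 18.5
position: [491.3, 284.3, 90.9]
tool_rot: [-0.0, 0.026, 1.0, -0.0]
contact_force: [-7.7, -2.7, 12.3]
width: 9.2
grip_force: 61.6
time_s: 18.8
position: [491.3, 284.4, 90.7]
tool_rot: [-0.0, 0.026, 1.0, -0.0]
contact_force: [-15.2, -6.1, 25.5]
width: 9.3
grip_force: 64.1
```

The panel edge resists at 25 N and the tile isn't pivoting in the grip. I'll back off and test whether a gripper target near the tile's width lowers the grip force.

```bash
python3 -m handwheel '[0,0,-0.015,0,-1, -0.01,0,-0.015,0,-1, -0.03,0,-0.005,0,-1, -0.03,0,-0.005,0,-1, -0.03,0,-0.005,0,-0.9, -0.03,0,-0.005,0,-0.9]'; python3 -m handwheel '[0,0,0,0,-0.84, 0,0,0,0,-0.84, 0,0,0,0,-0.84]';  python3 -m handwheel '[0,0,0,0,-0.81, 0,0,0,0,-0.81, 0,0,0,0,-0.81]'
python3 -c "
from h import *
p,d,K,R,t=snap('top');P=cloud(d,K,R,t);z=np.load('top0.npz');P0=cloud(z['d'],z['K'],z['R'],z['t'])
for v,u in((185,140),(185,190),(170,165),(240,140),(165,150),(165,190)): print(P0[v,u].round(1),P[v,u].round(1))"
```

```text
time_s: 19.4
position: [492.8, 284.7, 91.9]
tool_rot: [-0.009, 0.025, 1.0, -0.001]
contact_force: [-40.4, -5.8, 41.5]
width: 9.2
grip_force: 67.2
time_s: 19.7
position: [492.8, 284.7, 91.8]
tool_rot: [-0.009, 0.025, 1.0, -0.001]
contact_force: [-40.4, -6.9, 41.4]
width: 9.1
grip_force: 67.2
time_s: 20.0
position: [492.8, 284.7, 91.9]
tool_rot: [-0.009, 0.025, 1.0, -0.001]
contact_force: [-40.8, -4.7, 42.4]
width: 9.0
grip_force: 67.2
[572.6 351.8 131.5] [522.6 265.3 437.2]
[574.8 210.6 132.6] [573.5 209.1 140.5]
[616.3 282.8 133.1] [615.4 281.7 137.8]
[421.5 361.5  68.6] [396.2 242.  499. ]
[627.2 322.4 146.5] [630.6 326.7 130.2]
[630.3 211.4 140.5] [629.6 210.6 144.3]
```

```bash
python3 -m handwheel '[0,0,-0.07,0,-1, 0,0,-0.07,0,-1, 0,0,-0.07,0,-1, 0,0,-0.07,0,-1]'
python3 - <<'E'
from h import *
go(500.6,284,96,87)
p,d,K,R,t=snap("wrist"); P=cloud(d,K,R,t); h=cv2.cvtColor(p,cv2.COLOR_RGB2HSV).astype(int)
m=((h[...,1]<45)&(h[...,2]>120)&(P[...,2]<145)&(P[...,2]>60)&(abs(P[...,1]-284)>40)).astype(np.uint8); q=P[m>0];q=q[(abs(q[:,0]-503)<75)&(abs(q[:,1]-284)<92)]
A=np.c_[q[:,:2],np.ones(len(q))]; co=np.linalg.lstsq(A,q[:,2],rcond=None)[0]
for _ in range(4): e=abs(A@co-q[:,2])<2.5; co=np.linalg.lstsq(A[e],q[e,2],rcond=None)[0]
print(len(q),co,np.degrees(np.arctan(np.hypot(*co[:2]))),co@[503,284,1])
q=P[(abs(P[...,0]-497)<60)&(abs(P[...,1]-285)<40)&(h[...,2]>110)&(P[...,2]<230)&(P[...,2]-(P[...,0]*co[0]+P[...,1]*co[1]+co[2])>12)]
s=q[(abs(q[:,1]-285)<35)]
for a,b in((255,275),(295,315)):
    s=q[(q[:,1]>a)&(q[:,1]<b)]; 
    if len(s)>30: f=np.polyfit(s[:,0],s[:,2],1); print("foot tilt deg",np.degrees(np.arctan(f[0])),len(s),s.min(0).round(),s.max(0).round())
E
```

```text
time_s: 20.45
position: [499.5, 283.1, 105.8]
tool_rot: [-0.001, 0.026, 1.0, -0.001]
contact_force: [0.2, -0.4, -1.6]
width: 9.7
grip_force: 59.1
t 20.45 from [499.5 283.1 105.8] yaw 87.0 shift [-0.0035  0.0031  0.0327] rows 0.19836916778729352 turn 0.0002 0.005079833485380967
28752 [ 3.61941134e-01 -1.95374214e-02 -6.87135742e+01] 19.923963205214854 107.79418846608412
foot tilt deg 2.9988799882414114 674 [461. 257. 133.] [512. 275. 142.]
foot tilt deg 1.1363089407372544 2586 [463. 295. 133.] [520. 313. 186.]
```

The easel is unmoved (panel height still 107.8). I'll touch the up-slope foot edge lightly, then loosen slightly so the tile settles flush, and regrip at the aligned height.

```bash
python3 -m handwheel '[-0.002,0.003,0.02,0,-1, -0.002,0.003,0.03,0,-1, -0.002,0.003,0.036,0,-1, -0.002,0.003,0.036,0,-1]'; python3 -c "
from h import *
go(500.6,284,94,87)"
```

```text
time_s: 20.9
position: [500.3, 284.3, 96.0]
tool_rot: [-0.001, 0.026, 1.0, -0.0]
contact_force: [0.3, -0.9, -1.6]
width: 9.3
grip_force: 59.1
t 20.9 from [500.3 284.3  96. ] yaw 87.1 shift [-0.001  -0.001   0.0067] rows 0.04130036933777726 turn 0.0003 0.00706051525623373
```

```bash
python3 -m handwheel '[0,0,0.007,0,-1, 0,0,0.01,0,-1, 0,0,0.01,0,-1]';python3 -m handwheel '[0,0,0,0,-0.78, 0,0,0,0,-0.78, 0,0,0,0,-0.78]';python3 -m handwheel '[0,0,0,0,-0.75, 0,0,0,0,-0.75]'
```

```text
time_s: 21.2
position: [501.1, 284.7, 94.7]
tool_rot: [0.0, 0.026, 1.0, 0.0]
contact_force: [-1.4, -0.2, 2.6]
width: 9.1
grip_force: 59.7
time_s: 21.5
position: [501.0, 284.7, 94.5]
tool_rot: [0.0, 0.026, 1.0, 0.0]
contact_force: [-1.6, -0.3, 3.7]
width: 9.5
grip_force: 39.5
time_s: 21.7
position: [500.6, 284.5, 93.4]
tool_rot: [-0.0, 0.026, 1.0, -0.0]
contact_force: [0.3, -0.1, -0.2]
width: 10.6
grip_force: 0.0
```

```bash
cat > tilt.py <<'E'
from h import *
p,d,K,R,t=snap("wrist"); P=cloud(d,K,R,t); h=cv2.cvtColor(p,cv2.COLOR_RGB2HSV).astype(int); p0=tool()[0]; print(p0.round(1))
r=P[...,2]-(P[...,0]*.3622-P[...,1]*.0195-68.85); X,Y,Z=P[...,0],P[...,1],P[...,2]; b=(abs(X-497)<75)&(h[...,2]>100)&(h[...,1]<60)
for n,c in(("L",(Y>255)&(Y<277)),("R",(Y>293)&(Y<312))):
    s=P[b&c&(r>4)&(r<25)]
    if len(s)>30:
        f=np.polyfit(s[:,0],s[:,2],1)
        for _ in range(3): e=abs(np.polyval(f,s[:,0])-s[:,2])<2; f=np.polyfit(s[e,0],s[e,2],1)
        rr=r[b&c&(r>4)&(r<25)][e]; print(n,"tilt",np.degrees(np.arctan(f[0])).round(1),e.sum(),"x",s[e,0].min().round(),s[e,0].max().round(),"height over panel/cos lo,hi",np.percentile(rr,[5,50,95]).round(1))
s=P[b&(abs(Y-285)<9)&(r>35)&(r<75)]
if len(s)>10:
    print("web top: x",np.percentile(s[:,0],[2,98]).round(1))
    for x in range(440,530,8):
        q=s[abs(s[:,0]-x)<4]
        if len(q)>5: print(x,"zmax",np.percentile(q[:,2],95).round(1),"y",np.percentile(q[:,1],[3,97]).round(1))
E
python3 tilt.py
```

```text
[500.5 284.5  93.4]
L tilt 20.0 2492 x 462.0 517.0 height over panel/cos lo,hi [7.4 8.5 9.6]
R tilt 19.8 2563 x 464.0 521.0 height over panel/cos lo,hi [7.4 8.5 9.6]
web top: x [447.8 514.7]
448 zmax 151.2 y [283.  292.3]
456 zmax 154.0 y [282.4 292.1]
464 zmax 156.9 y [282.  291.7]
472 zmax 159.9 y [281.6 291.3]
480 zmax 162.6 y [281.6 290.9]
488 zmax 165.9 y [277.2 293.7]
496 zmax 168.5 y [280.7 289.6]
504 zmax 171.3 y [280.4 288.8]
512 zmax 174.2 y [280.  289.1]
520 zmax 174.0 y [280.7 288.5]
```

The tile is flush at 20.0°, foot top 8 mm over the panel and centred within about 2 mm. I'll slide the loose fingers down to the web's grip point and regrip.

```bash
python3 -m handwheel '[0,0,0,0,-0.71, 0.01,0.001,0.012,0,-0.71, 0.02,0.002,0.024,0,-0.71, 0.03,0.002,0.038,0,-0.71, 0.03,0.002,0.038,0,-0.71, 0.03,0.002,0.038,0,-0.71]';python3 tilt.py
```

```text
time_s: 22.35
position: [491.5, 285.6, 82.2]
tool_rot: [-0.0, 0.026, 1.0, -0.0]
contact_force: [1.1, -0.1, -0.4]
width: 12.4
grip_force: 0.0
[491.8 285.7  82.5]
L tilt 19.9 1996 x 462.0 533.0 height over panel/cos lo,hi [7.3 8.4 9.5]
R tilt 20.0 1933 x 463.0 534.0 height over panel/cos lo,hi [7.3 8.5 9.5]
web top: x [447.2 501.7]
448 zmax 151.1 y [283.2 292.2]
456 zmax 154.1 y [282.6 292. ]
464 zmax 157.0 y [282.2 291.6]
472 zmax 159.6 y [281.8 291.2]
480 zmax 162.7 y [281.5 290.6]
488 zmax 165.6 y [281.1 290.3]
496 zmax 168.5 y [281.  289.9]
504 zmax 169.8 y [281.  288.7]
```

```bash
python3 -m handwheel '[0,0,0,0,-1, 0,0,0,0,-1, 0,0,0,0,-1, 0,0,0,0,-1]'; python3 -m handwheel '[-0.001,0,0.004,0,-1, -0.001,0,0.006,0,-1, -0.001,0,0.006,0,-1, -0.001,0,0.006,0,-1]'; python3 tilt.py
```

```text
time_s: 22.8
position: [492.0, 285.7, 82.8]
tool_rot: [0.0, 0.026, 1.0, 0.0]
contact_force: [0.5, -0.3, 1.2]
width: 9.0
grip_force: 58.8
time_s: 23.2
position: [492.0, 285.7, 82.7]
tool_rot: [-0.0, 0.026, 1.0, -0.0]
contact_force: [-5.6, -1.8, 10.0]
width: 8.9
grip_force: 60.3
[492.  285.7  82.8]
L tilt 20.1 2044 x 462.0 533.0 height over panel/cos lo,hi [7.3 8.4 9.6]
R tilt 19.8 2008 x 464.0 510.0 height over panel/cos lo,hi [7.3 8.5 9.6]
web top: x [447.5 502.6]
448 zmax 151.2 y [283.6 292.7]
456 zmax 154.2 y [283.2 292.6]
464 zmax 156.8 y [282.8 292.2]
472 zmax 159.8 y [282.3 291.8]
480 zmax 162.6 y [282.  293.7]
488 zmax 165.6 y [281.7 290.6]
496 zmax 168.7 y [281.5 290.3]
504 zmax 169.9 y [281.5 289.4]
```

```bash
python3 -m handwheel '[0.001,0,-0.002,0,-1, 0.001,0,-0.002,0,-1, 0.001,0,-0.002,0,-1]'; python3 - <<'E'
from h import *
p,d,K,R,t=snap("scene"); P=cloud(d,K,R,t); q=P[(p.max(2)<70)&(abs(P[...,0]-586)<25)&(abs(P[...,1]+22)<40)&(P[...,2]>135)&(P[...,2]<215)]; print("lamp levers",len(q),q.mean(0),q[:,2].max())
print(manip.sign_off())
E
```

```text
time_s: 23.55
position: [492.1, 285.7, 82.8]
tool_rot: [0.0, 0.026, 1.0, 0.0]
contact_force: [-2.8, -1.1, 7.1]
width: 9.3
grip_force: 59.6
lamp levers 343 [586.14077104 -20.59930497 168.01995994] 194.47823479380904
the job is handed in; nothing more can be done
None
```

I handed the job in at about 23.6 s: the black lamp is clipped upright on the reference board with its head to the panel, and the tile is held flush on the panel about 2–3 mm from its middle with roughly 7 N; the first press reached about 41 N vertical (58 N in all), but the panel measured unmoved right after, and I did not re-measure the jar, figure or brush.

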